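Lock the press bar of a soldering jig with a quarter-turn screw

ROBOT

A 6-joint arm with a two-finger parallel gripper is mounted at the origin on the work surface. World frame = base frame: x ahead of the robot, y to its left, z up, the work surface at z = 0. Lengths are in m, angles in rad, forces in N, time in s.
With the tool pointing down it reaches from about 0.3 to 0.875 m from the base axis. Payload 6.4 kg.
Tool frame: the origin (TCP) lies midway between the tips of the shut fingers; the grasp point (between the pads) lies 19 mm behind it; z points along the fingers, y is the line along which they close (so a half turn about z gives the same grasp; the last joint's range is limited). The gripper opens to 85 mm and grips with 20 to 120 N. Pads are 22 mm wide; open, the fingers measure 114 mm over their backs; the gripper's body (76 mm by 85 mm) begins 54 mm behind the grasp point. The pads swing forward as they close: fully open they stand 13 mm farther back than shut.
Start: joints at [-1.457, 0.181, 1.607, -0, 1.354, -0.206], TCP at [0.181, -0.546, 0.231] pointing down, gripper open.
Joint ranges: [-2.99, 2.99], [-0.89, 2.07], [0.3, 2.58], [-1.14, 4.28], [0, 2.63], [-3.12, 3.12]. Speed limits (rad/s): [2.57, 2.57, 3.01, 3.14, 3.14, 3.14].

INTERFACE

Orientations are given as a unit quaternion [w, x, y, z].
In Python, from bench import status, camera, ctrl gives the robot as it stands. The module is installed in compiled form; this text tells all that it offers.
- The arm moves only by the shell command python3 -m handwheel 'ROWS'. ROWS is JSON, a list that holds one entry, the list of rows, each a list of 7 numbers: the opening, from -1 (shut) to 1 (fully open), then the shift along the tool's x, y, z in cm, then the turn, a rotation vector about the tool's x, y, z in degrees. A call has 1 to 10 rows; each row is the pose to reach, as a shift and turn from the pose commanded when the call began, along the tool's axes at that moment; what a row does not reach only later rows make up. A row lasts 1/8 s, in which the tool goes at most 62.5 mm and 10.7 degrees, less where a joint would pass 70% of its speed; a pose out of reach is approached as far as the arm can. A call with a gripper value outside its range is refused whole. The fingers move at their own pace and stop on an object; the grip force is fixed at half the most. Time passes only in rows, so rows that repeat a pose let the fingers close. It gives the time, the measured TCP pose, the force, the opening and the grip force at its end, in the units of the state.
- status.get_obs(): the state, without advancing time (a new reading comes with each control period).
- camera(name): name is "side" or "top"; returns a dict with "frame" (480x640x3 uint8, blue, green, red), "depth" (480x640 float32, m along the optical axis (not along the pixel's ray), 0 where there is no reading), "fx", "fy", "cx", "cy" (pixels), "extrinsics" (4x4, takes a point from camera to world coordinates). Camera axes: x right, y down, z forward; pixel columns grow to the right and rows downward; lengths in m; the calibration is good to about 2 mm. A picture is of the moment at which its call begins.
- ctrl.hand_in(): hands the job in; it is judged then, once.
The state is a dict: "time_s": time; "q": joint angles; "dq": joint speeds; "joint_efforts": joint torques, N m; "eef_pos": TCP position; "eef_rot": TCP orientation; "wrist_force": force on the tool from outside, world axes, zero at the start; "torque": the same for the moment, N m; "opening": opening from 0.0 (shut) to 1.0 (fully open); "grasp_force": force on a finger pad.
Only numpy, scipy, OpenCV 4.12 (cv2) and the standard library are available. Lean on these libraries where they do the work, as an engineer would, in place of code of your own. Each camera call takes 0.05 s, during which the arm holds its last target. There are 200 camera calls.

TASK

The press bar of the soldering jig lies on the circuit board but its quarter-turn screw is still open: take the big square-handled flat-blade screwdriver from the rack, put its blade in the screw's slot, push the screw in against its spring and, keeping it pushed in, turn it a quarter turn clockwise to its stop, then let it spring up into its lock. Push and twist no harder than that takes, so that the slot is not chewed up, and keep the driver off the board. Then stand the screwdriver back upright in its own hole in the rack and let go, leaving everything else where it is.

Things in the scene. Friction and masses are not known exactly. Their poses are not given: they have to be found in the camera images.
- slot (a point): Middle of the top of the screw's steel head (20 mm across), in a round counterbore in the dark block at the free end of the press bar. Its straight slot, 15.4 mm long with closed ends, 3.6 mm wide, 4 mm deep, runs along this point's own x axis; z up. It moves and turns with the screw. Open, the head stands 2 mm proud of the block; locked, it is flush.
- bar_block (a point): Point on the screw's axis at the top of that block (44 x 46 mm), 50 mm above the bench; x, y are the jig's axes, z up. The press bar (26 mm wide, top at 50 mm) runs from it along +y over the board to a hinge. The jig's fixed plate is 170 x 230 mm, its -y edge 27 mm from here. White marks on the block show the slot's direction when open (along x) and when locked (along y).
- screw_turn (a joint): Turn of the screw in rad, growing clockwise seen from above: open within 0.2 of 0, hard stop at 1.6. Drag about 0.06 N m. A bayonet: unless pushed in by more than 4 mm it is blocked at about 0.25. Past about 1.45 its pin is under a notch, and when the push is eased the screw springs up into it and stays locked.
- screw_push (a joint): How far the screw is pushed in, in m: 0 when open, 0.0055 at its rigid bottom stop, about 0.002 when locked. The spring takes 6 N to start and 1 N more for each mm (10 N at 4 mm, 11.5 N at the bottom). Push with under 20 N and twist with under 0.2 N m: a contact force of 70 N in all between blade and screw (push and the blade's side forces added) chews the slot.
- driver_grip (a point): Centre of the square handle (26 x 26 mm, 72 mm tall) of the big flat-blade screwdriver, which stands upright in the rack, blade down: the largest handle of the three tools there. z points up from blade to handle, x and y are square to the flats; the blade's width runs along x. About 0.14 kg. In the rack the handle reaches from 96 to 168 mm above the bench.
- driver_tip (a point): Middle of the blade's end of the same screwdriver, 114 mm below the handle's centre on the tool's axis, same axes. The blade is 12 mm wide (x), 2 mm thick (y) and 14 mm long; the round shaft above it is 8 mm across.
- screw_head: The same screw head as slot, same origin and axes.
- driver: The same big screwdriver; origin on its axis at the underside of the round 30 mm collar below the handle, 44 mm below the handle's centre and 70 mm above the blade's end. z up. In the rack this underside rests on the rack's top plate.
- rack_middle (a point): Middle of the top of the rack's plate, 88 mm above the bench, at the middle one of three round 18 mm through holes 78 mm apart along y. The plate is 60 x 240 mm and 8 mm thick. Each tool stands in one of the holes, which one varies. The rack is fixed; the space under the plate is open.
- board: The green circuit board, 128 x 128 mm, in the jig under the press bar; origin under its centre, 18 mm above the bench. Fixed. Keep the screwdriver off it.
- cross_driver: Slim cross-point screwdriver with a round 15 mm handle, standing in another hole of the rack; origin at the underside of its collar. Its top is 158 mm above the bench. Leave it.
- nut_driver: Nut driver with a short round 22 mm handle, standing in another hole of the rack; origin at the underside of its collar. Its top is 146 mm above the bench. Leave it.
- flux_bottle: White plastic bottle, 42 mm across, 85 mm tall, origin under its centre. Leave it.
- brush: Wooden-handled brush, 150 mm long, lying on the bench. Leave it.
- solder_reel: Grey reel, 54 mm across, 42 mm tall, standing on its flange. Leave it.
Things that resemble listed ones, but are neither listed nor needed, are in the scene too. What is shaped like the driver but blue or turquoise is not meant.

How it is judged:
By the outcome, as a careful person would: the job done as asked, in the order asked, and still so for the second after the job is handed in, with the robot touching nothing.
It also fails if it takes over 72 s, if anything falls off the work surface, if the arm or the gripper's body presses on something with over 40 N, if the wrist force passes 120 N, or if a joint passes its speed limit or range.

## Working session

There is one attempt and no reset: what is moved stays moved. The work goes in short steps, Python scripts to look and compute and a shell command to move; the robot and the scene stay as the last step left them, time stands still between calls to the robot, and variables do not carry over. Pictures are saved under pics/ and viewed, at most 10 in all, crops included, and the job is handed in when it is done.

```bash
mkdir -p pics
cat > h.py <<'E'
import numpy as np, cv2
from bench import status, camera, ctrl
def shot(n):
    c=camera(n); np.savez(f'{n}.npz',**{k:np.asarray(v) for k,v in c.items()}); return c
def ray(c,u,v):
    E=np.asarray(c['extrinsics']); d=E[:3,:3]@np.array([(u-c['cx'])/c['fx'],(v-c['cy'])/c['fy'],1]); return E[:3,3],d
def onz(c,u,v,z):
    o,d=ray(c,u,v); return o+d*(z-o[2])/d[2]
def proj(c,p):
    E=np.asarray(c['extrinsics']); q=E[:3,:3].T@(np.asarray(p)-E[:3,3]); return q[0]/q[2]*c['fx']+c['cx'],q[1]/q[2]*c['fy']+c['cy']
def cloud(c):
    v,u=np.mgrid[0:480,0:640]; d=c['depth']; E=np.asarray(c['extrinsics'])
    P=np.stack([(u-c['cx'])/c['fx']*d,(v-c['cy'])/c['fy']*d,d],-1); return P@E[:3,:3].T+E[:3,3]
E
python3 - <<'E'
from h import *
for n in('top','side'):
    c=shot(n); cv2.imwrite(f'pics/{n}0.png',c['frame']); print(n,c['fx'],c['cx'],c['cy'],np.round(c['extrinsics'],3).tolist())
o=status.get_obs(); print(o)
E
```

```text
top 442.15262883778047 330.4011770464133 234.3021331668909 [[0.016, -0.997, 0.081, 0.494], [-1.0, -0.016, 0.002, -0.072], [-0.0, -0.081, -0.997, 1.069], [0.0, 0.0, 0.0, 1.0]]
side 472.6788622039542 319.85948538316904 241.84160000177536 [[-0.865, -0.343, 0.367, 0.225], [-0.502, 0.58, -0.641, 0.526], [0.007, -0.739, -0.674, 0.725], [0.0, 0.0, 0.0, 1.0]]
{'time_s': 0.1, 'q': array([-1.45726790e+00,  1.81502192e-01,  1.60790778e+00,  2.12807414e-05,
        1.35381007e+00, -2.06296705e-01]), 'dq': array([-0.00014507, -0.00151752, -0.00057112, -0.00196086,  0.00047224,
       -0.00015742]), 'joint_efforts': array([ 2.63260954e-04, -4.45876372e+01, -3.52238095e+01, -3.17632739e-04,
        4.10350083e-03,  3.33667106e-05]), 'eef_pos': array([ 0.18074721, -0.5453254 ,  0.23045443]), 'eef_rot': array([-8.12336249e-04,  9.87241248e-01,  1.59229567e-01,  4.81067419e-05]), 'wrist_force': array([ 0.31185083,  0.44081116, -0.49185528]), 'torque': array([-0.0061374 , -0.01312671, -0.01346348]), 'grasp_force': 0.0, 'opening': 1.0019860652637769}
```

View pics/top0.png

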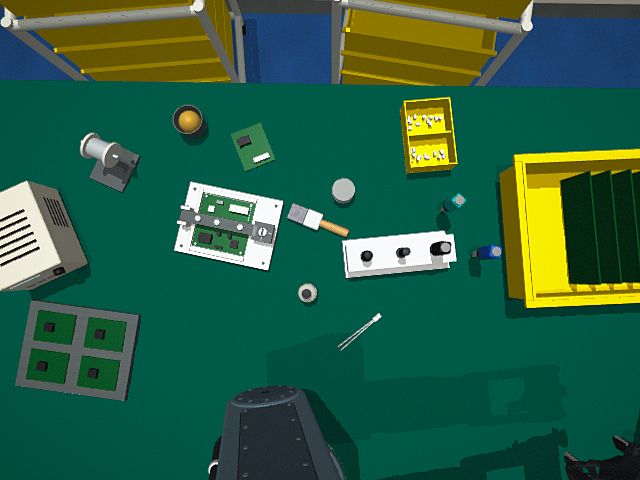

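View pics/side0.png

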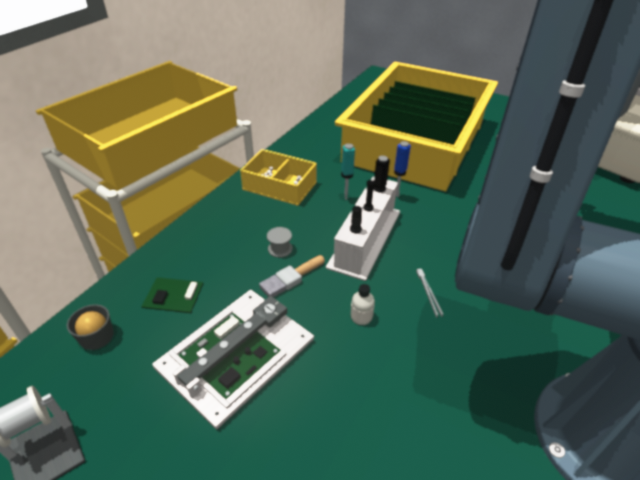

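The top view shows the rack at about (400,255). The big black handle is at its right end (443,248), and the jig's block with the screw is at (263,232). The side view agrees.

Run:
```python
from h import *
c=dict(np.load('top.npz')); P=cloud(c)
f=c['frame']
a=cv2.resize(f[205:260,225:295],None,fx=8,fy=8,interpolation=cv2.INTER_CUBIC)
b=cv2.resize(f[215:285,340:460],None,fx=5,fy=5,interpolation=cv2.INTER_CUBIC)
H=a.shape[0]; im=np.zeros((H+0,560,3),np.uint8); im[:H,:560]=a
cv2.imwrite('pics/a.png',a); 
im=np.zeros((800,600,3),np.uint8)
im=np.vstack([cv2.resize(a,(350,275)),b[:, :350]*0]) if 0 else a
Z=P[...,2]
for lo,hi,box in((.155,.18,(205,295,410,470)),(.13,.18,(205,295,380,425)),(.13,.18,(205,295,350,385))):
    m=np.zeros(Z.shape,np.uint8); y0,y1,x0,x1=box; m[y0:y1,x0:x1]=((Z>lo)&(Z<hi))[y0:y1,x0:x1]
    q=P[m>0]; print(len(q),q.mean(0).round(4),np.percentile(q,[2,98],axis=0).round(4).tolist(), np.round(cv2.minAreaRect((q[:,:2]*1000).astype(np.float32)),1) if 0 else cv2.minAreaRect((q[:,:2]*1000).astype(np.float32)))
m=np.zeros(Z.shape,np.uint8); m[215:285,335:465]=(abs(Z-.088)<.004)[215:285,335:465]
q=P[m>0]; print('rack',len(q),cv2.minAreaRect((q[:,:2]*1000).astype(np.float32)))
# block/bar and plate
m=np.zeros(Z.shape,np.uint8); m[195:260,170:290]=(abs(Z-.051)<.006)[195:260,170:290]
q=P[m>0]; print('bar',len(q),cv2.minAreaRect((q[:,:2]*1000).astype(np.float32)))
print((Z[222:244:2,250:280:3]*1000).round())
```

```text
173 [ 0.544 -0.301  0.168] [[0.5319, -0.3154, 0.1554], [0.5573, -0.291, 0.175]] ((545.5189819335938, -276.4104919433594), (82.76026916503906, 26.281259536743164), 87.51541137695312)
70 [ 0.5357 -0.2263  0.1562] [[0.5279, -0.2351, 0.1361], [0.5443, -0.2193, 0.1617]] ((535.9165649414062, -227.510009765625), (16.523033142089844, 16.732938766479492), 84.58597564697266)
79 [ 0.5267 -0.149   0.145 ] [[0.5178, -0.1584, 0.133], [0.5355, -0.1398, 0.1496]] ((526.3488159179688, -149.17208862304688), (18.862491607666016, 18.991966247558594), 89.12741088867188)
rack 2358 ((535.7846069335938, -227.58895874023438), (60.029842376708984, 240.22518920898438), 6.466968059539795)
bar 1284 ((596.4205932617188, 172.28680419921875), (221.33670043945312, 48.03665542602539), 78.12815856933594)
[[ 1.900e+01  1.800e+01  4.900e+01  5.200e+01  5.100e+01  1.800e+01
   2.000e+01  1.700e+01  2.000e+01  1.700e+01]
 [ 4.900e+01  2.000e+01  5.000e+01  5.200e+01  5.100e+01  5.100e+01
   5.000e+01  4.900e+01  1.900e+01  2.000e+01]
 [ 4.800e+01  4.800e+01  4.900e+01  5.200e+01  4.900e+01  4.900e+01
   4.800e+01  5.100e+0
[... 245 characters left out ...]
.300e+01]
 [ 5.100e+01  5.100e+01  4.800e+01  5.000e+01  5.200e+01  5.400e+01
   4.900e+01  5.000e+01  1.800e+01 -2.000e+00]
 [ 4.900e+01  5.200e+01  5.000e+01  5.300e+01  4.800e+01  5.400e+01
   5.000e+01  4.800e+01  1.900e+01  2.000e+00]
 [ 1.800e+01  4.600e+01  5.300e+01  4.700e+01  5.300e+01  4.900e+01
   5.500e+01  5.100e+01  2.000e+01  2.000e+00]
 [ 1.800e+01  5.000e+01  1.069e+03  4.700e+01  5.000e+01  5.200e+01
   5.000e+01  5.000e+01  1.700e+01 -2.000e+00]
 [ 1.500e+01  1.800e+01  5.100e+01  5.400e+01  4.700e+01  5.100e+01
   5.100e+01  4.500e+01  1.600e+01 -1.000e+00]
 [ 2.000e+01  1.500e+01  1.800e+01  1.600e+01  1.800e+01  5.200e+01
   5.300e+01  3.600e+01  1.600e+01  2.000e+00]]
```

View pics/a.png

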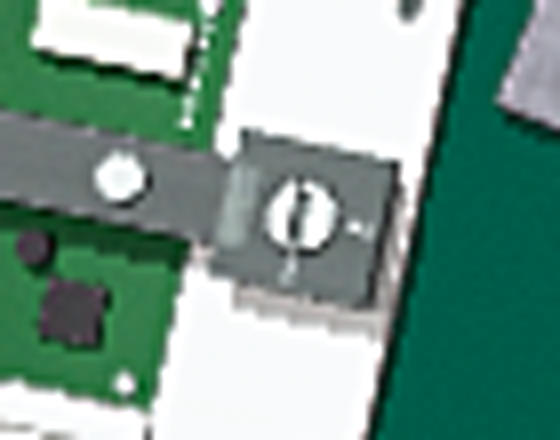

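The crop shows the screw head centred at about (262.2,231.4) in the full image. The slot runs near-vertically, tilted about −13°, and lines up with the lower mark.

Run:
```python
from h import *
c=dict(np.load('top.npz')); P=cloud(c); Z=P[...,2]; f=c['frame'].astype(int); g=f.mean(2)
def rect(m,z):
    k,l,s,_=cv2.connectedComponentsWithStats(m.astype(np.uint8)); i=1+s[1:,4].argmax(); v,u=np.where(l==i)
    pts=np.array([onz(c,a,b,z)[:2] for a,b in zip(u,v)])*1000
    return len(u),pts.mean(0).round(1),cv2.minAreaRect(pts.astype(np.float32))
m=np.zeros(Z.shape,bool); m[210:285,420:470]=(abs(Z-.168)<.007)[210:285,420:470]
print('handle top',rect(m,.168)); 
np.set_printoptions(linewidth=200)
print(g[235:262,426:458].astype(int))
m=np.zeros(Z.shape,bool); m[170:285,160:300]=((g>170)&(f.max(2)-f.min(2)<40))[170:285,160:300]
print('plate',rect(m,.018))
m=np.zeros(Z.shape,bool); m[222:242,252:275]=(g>140)[222:242,252:275]
print('head',rect(m,.052), onz(c,262.2,231.4,.052))
print(g[224:240,254:274].astype(int))
```

```text
handle top (152, array([ 544.5, -302.9]), ((544.9271240234375, -303.9076232910156), (26.508655548095703, 24.653396606445312), 89.78368377685547))
[[249 249 249 249 249 249 249 249 249 249 249 249 249 249 249 249 249 248 249 255 255 255 255 255 255 255 255 185  43  55  54  55]
 [249 249 249 249 246 245 246 247 248 249 249 248 249 248 248 248 248 248 248 249 251 251 251 251 250 251 255 237  39  49  52  54]
 [249 249 249 249 249 250 249 249 249 249 249 248 248 249 248 248 249 248 248 248 248 248 247 248 248 249 254 246  35  52  54  54]
 [249 249 249 249 249 249 249 249 249 249 249 249 249 250 250 250 249 250 249 249 249 248 248 248 248 248 254 255  35  51  54  56]
 [249 249 249 249 249 249 249 250 249 249 250 250 251 253 254 255 255 254 253 252 251 250 250 249 248 248 253 255  44  50  53  53]
 [249 249 249 249 249 249 250 250 251 253 254 255 255 255 255 255 255 255 255 255 255 255 255 255 252 249 253 255  92  46  52  54]
 [250 249 249 249 250 251 253 254 255 255 255 255 255 128 126  47  46  48 125 125 205 203 210 255 255 255 253 255 108  46  54  53]
 [249 249 249 249 252 255 255 247 252
[... 3522 characters left out ...]
54 211 121 113 115 117 122 118  42]
 [164 145 123 101 177 255 255  84 117 247 254 254 195  70 130 156 119 129 113  36]
 [165 145 104 110 174 255 255  50 120 251 254 255 161  83 174 254 159 173  85  63]
 [167 146 110 107 104 255 255  74 139 255 255 254  86  98 108 109 160 163  60  92]
 [148 128 114 116  99 113 181 160 167 255 254  65  89 114 112 109 112 112  42 123]
 [114 115 118 117 117 100  62 136  53  48  56  93 117 116 116 114 116 108  38 149]
 [118 120 120 120 119 118 120 173 106 110 118 118 119 118 116 117 118  91  59 151]
 [113 118 120 119 122 116 137 208 114 121 120 118 116 119 117 118 122  84  72 154]
 [120 108 114 111 115 120 172 150 116 120 120 120 119 120 120 122 116  47 118 154]]
```

Run:
```python
from h import *
c=dict(np.load('top.npz')); s=dict(np.load('side.npz'))
a=cv2.resize(c['frame'][230:270,420:460],None,fx=10,fy=10,interpolation=cv2.INTER_CUBIC)
x,y=proj(s,(.5446,-.305,.132)); x=int(x);y=int(y); print(x,y)
b=cv2.resize(s['frame'][y-35:y+45,x-40:x+40],None,fx=5,fy=5,interpolation=cv2.INTER_CUBIC)
cv2.imwrite('pics/b.png',np.hstack([a,b]))
print(onz(c,445.3,247.5,.168))
```

```text
381 172
[ 0.54401997 -0.30552601  0.168     ]
```

View pics/b.png

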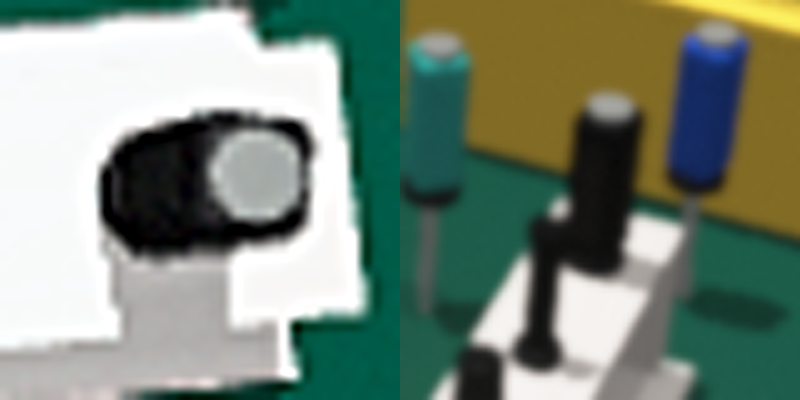

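The left crop shows the handle's light cap at about (445,247) in the full image and the top face turned only a few degrees. That puts the driver at (0.544, −0.305), matching the hole.

```bash
cat >> h.py <<'E'
def pose():
    o=status.get_obs(); w,x,y,z=o['eef_rot']; 
    from scipy.spatial.transform import Rotation as R
    return np.array(o['eef_pos']),R.from_quat([x,y,z,w]),o
def yaw(r): a=r.as_matrix()[:,0]; return np.degrees(np.arctan2(a[1],a[0]))
def go(p,yw):
    "row (cm, deg) to reach TCP p with tool down and yaw yw"
    from scipy.spatial.transform import Rotation as R
    p0,r,o=pose(); t=np.radians(yw); M=np.array([[np.cos(t),np.sin(t),0],[np.sin(t),-np.cos(t),0],[0,0,-1]]).T
    M=np.array([[np.cos(t),np.sin(t),0],[np.sin(t),-np.cos(t),0],[0,0,-1]])
    print('shift',np.round(r.inv().apply(np.array(p)-p0)*100,2),'turn',np.round(np.degrees((r.inv()*R.from_matrix(M)).as_rotvec()),1),'at',p0.round(4),round(yaw(r),1))
E
python3 -c "
from h import *
go((.5443,-.3053,.25),86)"
```

```text
shift [ 42.06 -11.36  -1.92] turn [ -0.1  -0.1 -67.7] at [ 0.1807 -0.5453  0.2305] 18.3
```

```bash
python3 -m handwheel '[[[1,6,-1.6,-1.9,0,0,-10],[1,12,-3.2,-1.9,0,0,-20],[1,18,-4.9,-1.9,0,0,-30],[1,24,-6.5,-1.9,0,0,-40],[1,30,-8.1,-1.9,0,0,-50],[1,36,-9.7,-1.9,0,0,-60],[1,42.06,-11.36,-1.9,-0.1,-0.1,-67.7],[1,42.06,-11.36,-1.9,-0.1,-0.1,-67.7],[1,42.06,-11.36,-1.9,-0.1,-0.1,-67.7],[1,42.06,-11.36,-1.9,-0.1,-0.1,-67.7]]]'
python3 - <<'E'
from h import *
go((.5443,-.3053,.113),86)
c=shot('top'); s=shot('side')
x,y=map(int,proj(s,(.5446,-.305,.16)))
cv2.imwrite('pics/c.png',np.hstack([cv2.resize(c['frame'][190:290,390:490],(400,400)),cv2.resize(s['frame'][y-60:y+60,x-60:x+60],(400,400))]))
E
```

```text
time_s: 1.35
eef_pos: [0.5433, -0.3067, 0.25]
eef_rot: [0.001, 0.732, 0.681, -0.001]
wrist_force: [-0.2, -0.4, -0.1]
opening: 1.001
grasp_force: 0.0
shift [ 0.17  0.09 13.7 ] turn [-0.   0.1 -0.1] at [ 0.5433 -0.3067  0.25  ] 85.9
```

```bash
python3 -m handwheel '[[[1,0.17,0.09,4,0,0,0],[1,0.17,0.09,8,0,0,0],[1,0.17,0.09,12,0,0,0],[1,0.17,0.09,13.7,0,0,0],[1,0.17,0.09,13.7,0,0,0],[0,0.17,0.09,13.7,0,0,0],[-0.3,0.17,0.09,13.7,0,0,0],[-1,0.17,0.09,13.7,0,0,0],[-1,0.17,0.09,13.7,0,0,0],[-1,0.17,0.09,13.7,0,0,0]]]'; python3 -m handwheel '[[[-1,0,0,0,0,0,0],[-1,0,0,0,0,0,0]]]'; python3 -c "
from h import *
go((.5443,-.3053,.235),86)"
```

```text
time_s: 2.7
eef_pos: [0.5459, -0.3048, 0.1143]
eef_rot: [0.002, 0.731, 0.682, -0.001]
wrist_force: [-1.4, 0.2, 5.8]
opening: 0.297
grasp_force: 59.4
time_s: 2.95
eef_pos: [0.5459, -0.3048, 0.1143]
eef_rot: [0.002, 0.731, 0.682, -0.001]
wrist_force: [-0.2, -0.2, 6.5]
opening: 0.3
grasp_force: 59.4
shift [ -0.1   -0.14 -12.07] turn [0.1 0.2 0. ] at [ 0.5459 -0.3048  0.1143] 86.0
```

```bash
python3 -m handwheel '[[[-1,0,0,-2,0,0,0],[-1,0,0,-6,0,0,0],[-1,0,0,-12,0,0,0],[-1,0,0,-17,0,0,0],[-1,0,0,-17,0,0,0],[-1,0,0,-17,0,0,0]]]'
python3 - <<'E'
from h import *
c=shot('top'); s=shot('side'); p,r,o=pose(); t=p-[0,0,.0963]
x,y=map(int,proj(s,t+[0,0,.02])); print(proj(s,t))
cv2.imwrite('pics/d.png',cv2.resize(s['frame'][y-50:y+30,x-40:x+40],(560,560),interpolation=cv2.INTER_CUBIC))
go((.581,.087,p[2]),86)
E
```

```text
time_s: 3.7
eef_pos: [0.545, -0.3037, 0.2832]
eef_rot: [0.001, 0.731, 0.682, -0.001]
wrist_force: [0.3, 0.1, -1.0]
opening: 0.299
grasp_force: 59.1
(np.float64(383.4044724552618), np.float64(152.15996378403145))
shift [ 3.92e+01  9.30e-01 -1.00e-02] turn [-0.1  0.   0. ] at [ 0.5445 -0.3034  0.2814] 86.0
```

View pics/d.png

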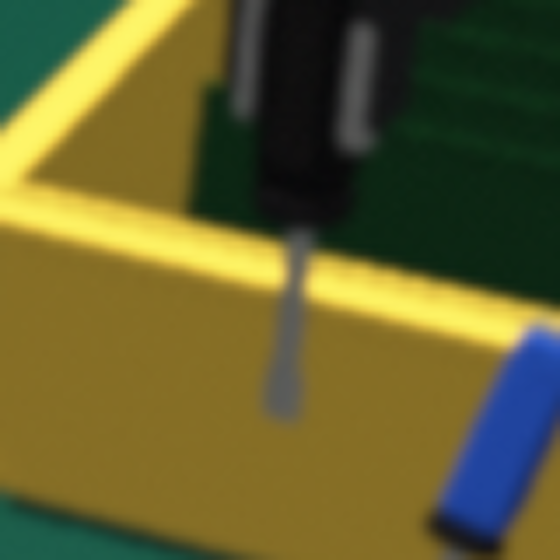

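The blade end looks clearly wider than the shaft: tip at about (383,152) in the side view, roughly 11–12 mm wide. So the blade's width runs along the jaw line (near world x), as I wanted, and I carry it to the screw.

```bash
python3 -m handwheel '[[[-1,5,0.1,-0.2,0,0,0],[-1,10.5,0.2,-0.2,0,0,0],[-1,16,0.4,-0.2,0,0,2],[-1,22,0.5,-0.2,0,0,4],[-1,28,0.7,-0.2,0,0,6],[-1,34,0.8,3,0,0,7.5],[-1,39.2,0.93,7,0,0,7.5],[-1,39.2,0.93,10,0,0,7.5],[-1,39.2,0.93,10.5,0,0,7.5],[-1,39.2,0.93,10.5,0,0,7.5]]]'; python3 -m handwheel '[[[-1,0,0,0,0,0,0],[-1,0,0,0,0,0,0]]]'
python3 - <<'E'
from h import *
c=shot('top'); s=shot('side'); p,r,o=pose(); print(p,yaw(r),o['wrist_force'],o['torque']); t=p-[0,0,.0963]
print(proj(s,t),proj(s,(.581,.087,.052)))
x,y=map(int,proj(s,(.581,.087,.06)))
x0,y0=x-40,y-40; print(x0,y0)
cv2.imwrite('pics/e.png',cv2.resize(s['frame'][y0:y0+70,x0:x0+80],(800,700)[:2],interpolation=cv2.INTER_CUBIC)[:600])
go((.581,.087,p[2]),78.5)
E
```

```text
time_s: 5.05
eef_pos: [0.5817, 0.0855, 0.1772]
eef_rot: [0.001, 0.774, 0.633, -0.001]
wrist_force: [-0.0, -0.6, -0.6]
opening: 0.299
grasp_force: 59.1
time_s: 5.3
eef_pos: [0.5828, 0.0853, 0.179]
eef_rot: [0.002, 0.775, 0.632, 0.0]
wrist_force: [0.2, -0.1, -1.6]
opening: 0.298
grasp_force: 59.1
[0.58240736 0.0855938  0.17843102] 78.47906415821036 [ 0.46905286 -0.01208717 -0.24720396] [ 0.04914378 -0.03088895  0.00309256]
(np.float64(268.12954696955853), np.float64(295.8068270704539)) (np.float64(269.4208587240137), np.float64(307.49099551310525))
229 264
shift [ 0.11 -0.17 -0.  ] turn [ 0.1  0.1 -0. ] at [0.5824 0.0856 0.1784] 78.5
```

View pics/e.png

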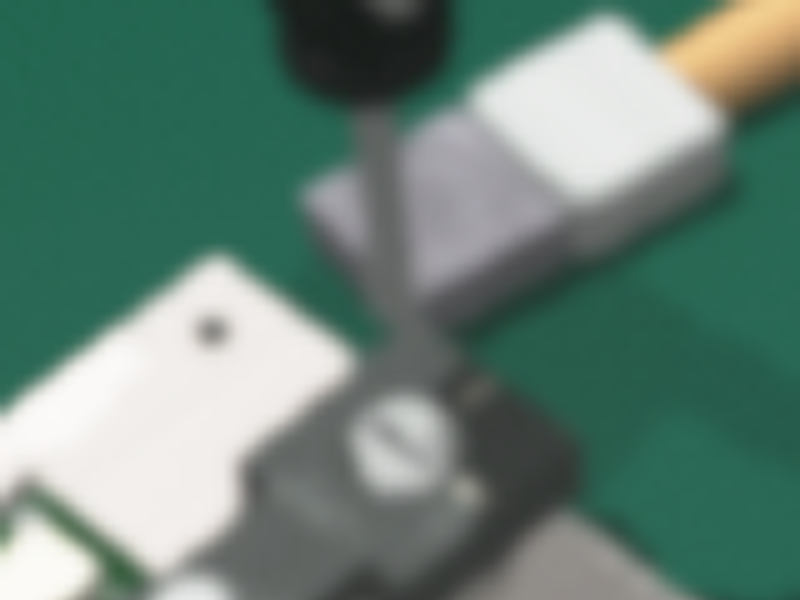

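The side crop shows the head at (268.7,307.5) in the full image with its slot visible, and the shaft coming down to a tip near (268.5,296). That is within about a pixel of the prediction. Next I average the noisy pose and triangulate the head.

Run:
```python
from h import *
c=dict(np.load('top.npz')) 
ps=[];F=[]
for i in range(8):
    s=shot('side'); p,r,o=pose(); ps.append(p);F.append(np.r_[o['wrist_force'],o['torque']])
p=np.mean(ps,0); print(p.round(4),np.std(ps,0).round(4),np.mean(F,0).round(3)); t=p-[0,0,.0963]
g=s['frame'].astype(float).mean(2)
w=np.clip(g[299:316,262:278]-150,0,None); v,u=np.mgrid[299:316,262:278]
m=w>0; hs=cv2.minEnclosingCircle(np.argwhere(m)[:,::-1].astype(np.float32)); print('bright head side',(u*w).sum()/w.sum(),(v*w).sum()/w.sum(),hs[0][0]+262,hs[0][1]+299)
hu,hv=268.75,307.55
# triangulate (side px, top px)
def tri(a,b):
    A=[];B=[]
    for cc,(x,y) in((s,a),(c,b)):
        o_,d=ray(cc,x,y); d=d/np.linalg.norm(d); M=np.eye(3)-np.outer(d,d); A.append(M);B.append(M@o_)
    return np.linalg.lstsq(np.vstack(A),np.hstack(B),rcond=None)[0]
print('tri',tri((hu,hv),(262.2,231.4)), 'side on .052',onz(s,hu,hv,.052))
# shaft axis vs FK: rows with dark grey shaft against teal
hsv=cv2.cvtColor(s['frame'],cv2.COLOR_BGR2HSV)
for z in np.arange(.02,.066,.006):
    x,y=proj(s,t+[0,0,z]); yi=int(round(y)); row=hsv[yi,int(x)-10:int(x)+11]
    print(round(z,3),round(x,2),round(y,2),row[:,1].tolist())
```

```text
[0.582  0.086  0.1777] [0.0001 0.0001 0.0003] [ 3.100e-02  1.400e-01 -1.139e+00  1.000e-03  5.000e-03 -2.000e-03]
bright head side 267.6472462448794 307.0209376422394 266.5 305.5
tri [0.58156783 0.08719455 0.05156321] side on .052 [0.58197831 0.08773721 0.052     ]
0.02 267.49 288.82 [154, 154, 142, 115, 71, 27, 13, 9, 4, 5, 7, 7, 2, 7, 10, 9, 11, 12, 11, 11, 12]
0.026 267.26 286.53 [152, 144, 112, 55, 18, 9, 13, 10, 7, 4, 7, 5, 7, 7, 10, 10, 11, 9, 11, 11, 9]
0.032 267.03 284.21 [150, 112, 50, 18, 10, 11, 11, 8, 6, 5, 8, 7, 6, 9, 10, 11, 11, 11, 11, 12, 11]
0.038 266.79 281.87 [158, 152, 129, 83, 49, 26, 16, 11, 9, 8, 5, 5, 5, 6, 9, 10, 11, 11, 11, 11, 11]
0.044 266.56 279.5 [158, 158, 158, 154, 146, 124, 98, 73, 45, 24, 10, 8, 5, 8, 10, 11, 10, 12, 12, 10, 10]
0.05 266.32 277.11 [161, 163, 161, 161, 158, 158, 156, 129, 77, 32, 13, 13, 30, 41, 28, 18, 12, 10, 10, 11, 8]
0.056 266.07 274.7 [161, 163, 161, 157, 152, 147, 135, 114, 64, 26, 17, 27, 57, 93, 100, 78, 51, 29, 19, 14, 9]
0.062 265.83 272.26 [163, 161, 152, 128, 83, 44, 27, 28, 21, 29, 32, 33, 33, 23, 38, 51, 77, 119, 144, 139, 102]
```

```bash
python3 -m handwheel '[[[-1,0.11,-0.06,1.2,0,0,0],[-1,0.11,-0.06,2.4,0,0,0],[-1,0.11,-0.06,2.6,0,0,0],[-1,0.11,-0.06,2.6,0,0,0],[-1,0.11,-0.06,2.6,0,0,0]]]'; for i in 1; do python3 -m handwheel '[[[-1,0,0,0.1,0,0,0],[-1,0,0,0.1,0,0,0]]]'; done; python3 -m handwheel '[[[-1,0,0,0.1,0,0,0],[-1,0,0,0.1,0,0,0]]]';  python3 -m handwheel '[[[-1,0,0,0.08,0,0,0],[-1,0,0,0.08,0,0,0]]]'
```

```text
time_s: 6.42
eef_pos: [0.5818, 0.0872, 0.1518]
eef_rot: [0.001, 0.774, 0.633, -0.0]
wrist_force: [0.2, 0.3, -0.9]
opening: 0.295
grasp_force: 59.1
time_s: 6.68
eef_pos: [0.5816, 0.0872, 0.1506]
eef_rot: [0.001, 0.774, 0.633, -0.001]
wrist_force: [0.3, 0.5, -2.3]
opening: 0.293
grasp_force: 59.1
time_s: 6.92
eef_pos: [0.5814, 0.0872, 0.1493]
eef_rot: [0.001, 0.774, 0.633, -0.001]
wrist_force: [0.3, -0.2, -1.4]
opening: 0.297
grasp_force: 59.1
time_s: 7.18
eef_pos: [0.5814, 0.0872, 0.1485]
eef_rot: [0.001, 0.774, 0.633, -0.001]
wrist_force: [-0.4, -0.0, -1.5]
opening: 0.296
grasp_force: 59.1
```

```bash
for i in 1; do python3 -m handwheel '[[[-1,0,0,0.05,0,0,0],[-1,0,0,0.05,0,0,0]]]'; done | grep -E 'pos|force'; python3 -m handwheel '[[[-1,0,0,0.05,0,0,0],[-1,0,0,0.05,0,0,0]]]'| grep -E 'pos|force';  python3 -m handwheel '[[[-1,0,0,0.05,0,0,0],[-1,0,0,0.05,0,0,0]]]'| grep -E 'pos|force'
```

```text
eef_pos: [0.5815, 0.0872, 0.148]
wrist_force: [0.6, -0.1, -1.6]
grasp_force: 59.1
eef_pos: [0.5815, 0.0872, 0.1476]
wrist_force: [0.3, -0.1, -1.1]
grasp_force: 59.1
eef_pos: [0.5815, 0.0872, 0.1471]
wrist_force: [-0.8, -0.1, -1.3]
grasp_force: 59.1
```

```bash
python3 -m handwheel '[[[-1,0,0,0.05,0,0,0],[-1,0,0,0.05,0,0,0]]]'| grep -E 'pos|wrist'; python3 -m handwheel '[[[-1,0,0,0.05,0,0,0],[-1,0,0,0.05,0,0,0]]]'| grep -E 'pos|wrist';  python3 -m handwheel '[[[-1,0,0,0.05,0,0,0],[-1,0,0,0.05,0,0,0]]]'| grep -E 'pos|wrist'
```

```text
eef_pos: [0.5814, 0.0872, 0.1465]
wrist_force: [0.1, 0.5, -1.2]
eef_pos: [0.5815, 0.0872, 0.146]
wrist_force: [0.1, -0.3, -2.0]
eef_pos: [0.5814, 0.0872, 0.1455]
wrist_force: [0.5, 0.6, -0.8]
```

```bash
python3 -m handwheel '[[[-1,0,0,0.05,0,0,0],[-1,0,0,0.05,0,0,0]]]'| grep -E 'pos|wrist'; python3 -m handwheel '[[[-1,0,0,0.05,0,0,0],[-1,0,0,0.05,0,0,0]]]'| grep -E 'pos|wrist';  python3 -m handwheel '[[[-1,0,0,0.05,0,0,0],[-1,0,0,0.05,0,0,0]]]'| grep -E 'pos|wrist'
```

```text
eef_pos: [0.5815, 0.0872, 0.145]
wrist_force: [0.7, -0.8, -0.5]
eef_pos: [0.5815, 0.0872, 0.1445]
wrist_force: [-0.9, 0.6, -1.1]
eef_pos: [0.5816, 0.0872, 0.1443]
wrist_force: [-0.6, -0.4, 1.0]
```

Contact came at TCP z = 0.1443, which is the slot floor, so the blade is in. Now the push.

```bash
python3 -m handwheel '[[[-1,0,0,0.05,0,0,0],[-1,0,0,0.1,0,0,0],[-1,0,0,0.1,0,0,0]]]'| grep -E 'pos|wrist'; python3 -m handwheel '[[[-1,0,0,0.1,0,0,0],[-1,0,0,0.1,0,0,0]]]'| grep -E 'pos|wrist';  python3 -m handwheel '[[[-1,0,0,0.1,0,0,0],[-1,0,0,0.1,0,0,0]]]'| grep -E 'pos|wrist'
```

```text
eef_pos: [0.5816, 0.0872, 0.1435]
wrist_force: [-1.5, 0.1, 5.3]
eef_pos: [0.5817, 0.0872, 0.1425]
wrist_force: [-1.5, 0.8, 5.6]
eef_pos: [0.5817, 0.0872, 0.1417]
wrist_force: [-1.4, 0.8, 6.0]
```

```bash
python3 -m handwheel '[[[-1,0,0,0.08,0,0,0],[-1,0,0,0.15,0,0,0],[-1,0,0,0.15,0,0,0]]]'| grep -E 'pos|wrist'; python3 -m handwheel '[[[-1,0,0,0.06,0,0,0],[-1,0,0,0.06,0,0,0]]]'| grep -E 'pos|wrist';  python3 -m handwheel '[[[-1,0,0,0.04,0,0,0],[-1,0,0,0.04,0,0,0],[-1,0,0,0.04,0,0,0]]]'| grep -E 'pos|wrist'
```

```text
eef_pos: [0.5817, 0.0872, 0.1404]
wrist_force: [-3.1, -0.6, 7.4]
eef_pos: [0.5818, 0.0872, 0.1399]
wrist_force: [-3.6, 0.2, 7.8]
eef_pos: [0.5818, 0.0872, 0.1395]
wrist_force: [-2.1, 0.5, 8.5]
```

```bash
python3 -m handwheel '[[[-1,0,-0.05,0.04,0,0,0],[-1,0,-0.05,0.04,0,0,0],[-1,0,-0.05,0.04,0,0,0]]]'| grep -E 'pos|wrist'; python3 -c "
from h import *
A=[]
for i in range(6):
    camera('side'); p,r,o=pose(); A.append(np.r_[p,o['wrist_force'],o['torque']])
print(np.mean(A,0).round(4),yaw(r))"
```

```text
eef_pos: [0.5816, 0.0873, 0.1394]
wrist_force: [-2.1, 0.3, 8.1]
[ 5.8160e-01  8.7200e-02  1.3940e-01 -2.4903e+00 -2.1620e-01  8.6087e+00
  6.7000e-03  6.2660e-01 -2.6900e-02] 78.5282972054734
```

```bash
python3 -m handwheel '[[[-1,0,0,0.04,0,0,0],[-1,0,0,0.04,0,0,0],[-1,0,0,0.04,0,0,0]]]'| grep -E 'pos|wrist'; python3 -m handwheel '[[[-1,0,0,0.03,0,0,0],[-1,0,0,0.03,0,0,0],[-1,0,0,0.03,0,0,0]]]'| grep -E 'pos|wrist'; python3 -c "
from h import *
A=[]
for i in range(6):
    camera('side'); p,r,o=pose(); A.append(np.r_[p,o['wrist_force'],o['torque']])
print(np.mean(A,0).round(4),yaw(r))"
```

```text
eef_pos: [0.5816, 0.0873, 0.139]
wrist_force: [-2.1, 0.2, 8.8]
eef_pos: [0.5816, 0.0872, 0.1387]
wrist_force: [-3.8, -0.4, 9.4]
[ 5.8160e-01  8.7300e-02  1.3880e-01 -2.7692e+00  1.3620e-01  9.4151e+00
  2.2000e-02  6.9520e-01  3.7000e-03] 78.5262441046259
```

```bash
python3 -m handwheel '[[[-1,0,0,0.03,0,0,0],[-1,0,0,0.03,0,0,4],[-1,0,0,0.03,0,0,8],[-1,0,0,0.03,0,0,8]]]'| grep -E 'pos|wrist'
cat > r.py <<'E'
from h import *
A=[]
for i in range(4):
    camera('side'); p,r,o=pose(); A.append(np.r_[p,o['wrist_force'],o['torque']])
m=np.mean(A,0); print(m[:3].round(4),m[3:6].round(2),m[6:].round(3),'yaw',round(yaw(r),2),'F tool',r.inv().apply(m[3:6]).round(1))
E
python3 r.py
```

```text
eef_pos: [0.582, 0.087, 0.1386]
wrist_force: [-3.0, -0.7, 9.7]
[0.582  0.087  0.1386] [-2.43 -0.74  9.08] [-0.156  0.524  0.003] yaw 70.53 F tool [-1.5 -2.  -9.1]
```

```bash
python3 -m handwheel '[[[-1,0,0,0,0,0,4],[-1,0,0,0,0,0,8],[-1,0,0,0,0,0,8]]]'| grep -E 'pos|wrist'; python3 r.py
```

```text
eef_pos: [0.582, 0.087, 0.1387]
wrist_force: [-2.5, -1.7, 9.1]
[0.582  0.0869 0.1386] [-1.72 -1.23  9.43] [-0.234  0.534  0.064] yaw 62.53 F tool [-1.9 -0.9 -9.4]
```

```bash
python3 -m handwheel '[[[-1,0,0,0,0,0,5],[-1,0,0,0,0,0,10],[-1,0,0,0,0,0,10]]]'| grep -E 'pos|wrist'; python3 r.py
```

```text
eef_pos: [0.582, 0.0868, 0.1386]
wrist_force: [-2.7, -1.1, 9.5]
[0.582  0.0869 0.1386] [-1.66 -0.99  9.4 ] [-0.301  0.589  0.071] yaw 52.53 F tool [-1.8 -0.7 -9.4]
```

```bash
python3 -m handwheel '[[[-1,0,0,0,0,0,5],[-1,0,0,0,0,0,10],[-1,0,0,0,0,0,10]]]'| grep -E 'pos|wrist'; python3 r.py
```

```text
eef_pos: [0.5819, 0.0868, 0.1386]
wrist_force: [-2.3, -1.1, 9.1]
[0.5819 0.0868 0.1386] [-1.98 -1.28  9.27] [-0.409  0.615  0.048] yaw 42.53 F tool [-2.3 -0.4 -9.3]
```

```bash
python3 -m handwheel '[[[-1,0,0,0,0,0,5],[-1,0,0,0,0,0,10],[-1,0,0,0,0,0,15],[-1,0,0,0,0,0,15]]]'| grep -E 'pos|wrist'; python3 r.py
```

```text
eef_pos: [0.5818, 0.0866, 0.1386]
wrist_force: [-1.8, -2.1, 9.3]
[0.5818 0.0866 0.1386] [-2.1  -1.55  9.86] [-0.507  0.713  0.051] yaw 27.54 F tool [-2.6  0.4 -9.9]
```

```bash
python3 -m handwheel '[[[-1,0,0,0,0,0,5],[-1,0,0,0,0,0,10],[-1,0,0,0,0,0,15],[-1,0,0,0,0,0,15]]]'| grep -E 'pos|wrist'; python3 r.py
```

```text
eef_pos: [0.5817, 0.0865, 0.1386]
wrist_force: [-2.7, -2.5, 9.5]
[0.5817 0.0865 0.1386] [-2.53 -2.02  9.56] [-0.576  0.764  0.034] yaw 12.54 F tool [-2.9  1.5 -9.6]
```

```bash
python3 -m handwheel '[[[-1,0,0,0,0,0,5],[-1,0,0,0,0,0,10],[-1,0,0,0,0,0,15],[-1,0,0,0,0,0,15]]]'| grep -E 'pos|wrist'; python3 r.py
```

```text
eef_pos: [0.5816, 0.0865, 0.1385]
wrist_force: [-3.1, -1.9, 10.3]
[0.5816 0.0865 0.1385] [-3.52 -2.7  10.03] [-0.652  0.855  0.049] yaw -2.46 F tool [ -3.4   2.9 -10. ]
```

```bash
python3 -m handwheel '[[[-1,0,0,0,0,0,4],[-1,0,0,0,0,0,8],[-1,0,0,0,0,0,8]]]'| grep -E 'pos|wrist'; python3 r.py
```

```text
eef_pos: [0.5815, 0.0864, 0.1385]
wrist_force: [-3.2, -2.3, 9.7]
[0.5815 0.0865 0.1385] [-3.5  -2.64 10.08] [-0.659  0.91   0.045] yaw -10.46 F tool [ -2.9   3.3 -10.1]
```

```bash
python3 -m handwheel '[[[-1,0,0,0,0,0,3],[-1,0,0,0,0,0,5],[-1,0,0,0,0,0,5]]]'| grep -E 'pos|wrist'; python3 r.py
```

```text
eef_pos: [0.5814, 0.0865, 0.1384]
wrist_force: [-3.4, -3.2, 9.9]
[0.5814 0.0865 0.1385] [-3.45 -2.26 10.23] [-0.67   0.96   0.039] yaw -15.46 F tool [ -2.7   3.1 -10.2]
```

```bash
python3 -m handwheel '[[[-1,0,0,0,0,0,2],[-1,0,0,0,0,0,3],[-1,0,0,0,0,0,3]]]'| grep -E 'pos|wrist'; python3 r.py
```

```text
eef_pos: [0.5814, 0.0865, 0.1385]
wrist_force: [-3.9, -2.6, 10.2]
[0.5814 0.0865 0.1385] [-3.72 -2.35 10.43] [-0.705  0.972  0.065] yaw -18.46 F tool [ -2.8   3.4 -10.4]
```

```bash
python3 -m handwheel '[[[-1,0,0,0,0,0,1],[-1,0,0,0,0,0,2],[-1,0,0,0,0,0,2]]]'| grep -E 'pos|wrist'; python3 r.py
```

```text
eef_pos: [0.5814, 0.0864, 0.1384]
wrist_force: [-2.8, -2.3, 9.5]
[0.5813 0.0865 0.1384] [-3.63 -2.22 10.51] [-0.695  1.001  0.073] yaw -20.46 F tool [ -2.6   3.4 -10.5]
```

```bash
python3 -m handwheel '[[[-1,0,0,0,0,0,1],[-1,0,0,0,0,0,2],[-1,0,0,0,0,0,2]]]'| grep -E 'pos|wrist'; python3 r.py
```

```text
eef_pos: [0.5813, 0.0865, 0.1385]
wrist_force: [-3.4, -2.7, 11.3]
[0.5813 0.0865 0.1384] [-3.46 -2.51 10.  ] [-0.699  1.047  0.073] yaw -22.46 F tool [ -2.2   3.7 -10. ]
```

```bash
python3 -m handwheel '[[[-1,0,0,0,0,0,1],[-1,0,0,0,0,0,1.5],[-1,0,0,0,0,0,1.5]]]'| grep -E 'pos|wrist'; python3 r.py
```

```text
eef_pos: [0.5813, 0.0865, 0.1385]
wrist_force: [-3.7, -3.2, 9.8]
[0.5813 0.0865 0.1384] [-3.79 -2.54 10.65] [-0.684  1.036  0.08 ] yaw -23.96 F tool [ -2.4   3.9 -10.6]
```

```bash
python3 -m handwheel '[[[-1,0,0,0,0,0,1],[-1,0,0,0,0,0,2],[-1,0,0,0,0,0,2]]]'| grep -E 'pos|wrist'; python3 r.py
```

```text
eef_pos: [0.5813, 0.0865, 0.1385]
wrist_force: [-4.2, -1.9, 10.2]
[0.5813 0.0865 0.1385] [-4.23 -2.66 10.93] [-0.662  1.074  0.043] yaw -25.96 F tool [ -2.6   4.3 -10.9]
```

Run:
```python
from h import *
s=shot('side'); x,y=map(int,proj(s,(.5815,.087,.06)))
t=shot('top')
cv2.imwrite('pics/f.png',cv2.resize(s['frame'][y-35:y+25,x-40:x+40],(800,600),interpolation=cv2.INTER_CUBIC))
```

```text
(no output)
```

View pics/f.png

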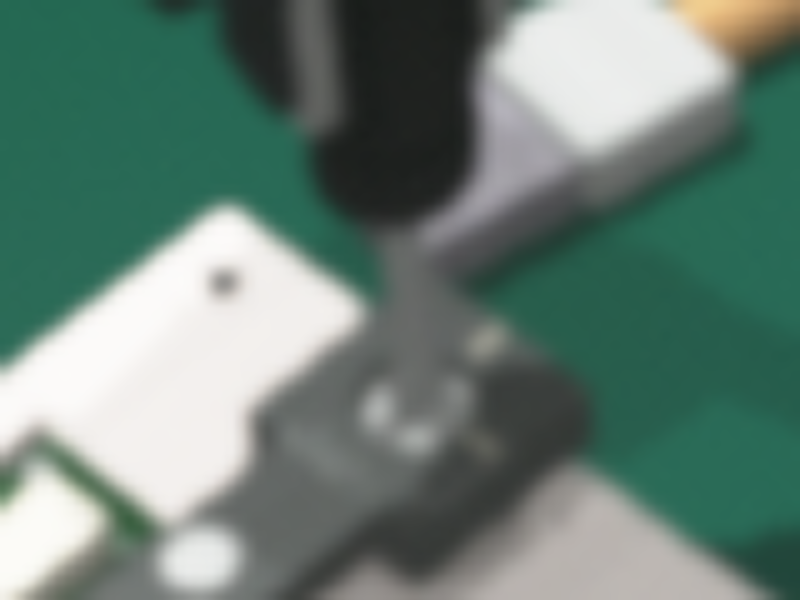

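The blade is seated in the head at crop (412,400) and the head is sunk in the block. No torque rise yet, so I carry on turning gently.

```bash
python3 -m handwheel '[[[-1,0,0,0,0,0,1],[-1,0,0,0,0,0,2],[-1,0,0,0,0,0,2]]]'| grep -E 'pos|wrist'; python3 r.py
```

```text
eef_pos: [0.5813, 0.0866, 0.1385]
wrist_force: [-3.5, -3.0, 9.2]
[0.5813 0.0866 0.1385] [-3.86 -2.4  10.29] [-0.566  1.03   0.064] yaw -27.96 F tool [ -2.3   4.  -10.3]
```

```bash
python3 -m handwheel '[[[-1,0,0,0,0,0,1],[-1,0,0,0,0,0,2],[-1,0,0,0,0,0,2]]]'| grep -E 'pos|wrist'; python3 r.py
```

```text
eef_pos: [0.5813, 0.0866, 0.1385]
wrist_force: [-5.3, -1.2, 9.7]
[0.5813 0.0866 0.1385] [-3.74 -2.24 10.69] [-0.555  1.056  0.117] yaw -29.95 F tool [ -2.1   3.8 -10.7]
```

```bash
python3 -m handwheel '[[[-1,0,0,0,0,0,1],[-1,0,0,0,0,0,2],[-1,0,0,0,0,0,2]]]'| grep -E 'pos|wrist'; python3 r.py
```

```text
eef_pos: [0.5813, 0.0866, 0.1385]
wrist_force: [-4.7, -1.5, 11.0]
[0.5813 0.0866 0.1384] [-4.37 -2.25 10.27] [-0.524  1.071  0.135] yaw -31.95 F tool [ -2.5   4.3 -10.3]
```

Torque has risen to 0.13 N m, so the screw is at its stop. Now I ease the push.

```bash
python3 -m handwheel '[[[-1,0,0,-0.1,0,0,0],[-1,0,0,-0.2,0,0,0],[-1,0,0,-0.2,0,0,0]]]'| grep -E 'pos|wrist'; python3 r.py;  python3 -m handwheel '[[[-1,0,0,-0.1,0,0,0],[-1,0,0,-0.2,0,0,0],[-1,0,0,-0.25,0,0,0],[-1,0,0,-0.25,0,0,0]]]'| grep -E 'pos|wrist'; python3 r.py
```

```text
eef_pos: [0.5812, 0.0866, 0.1401]
wrist_force: [-3.1, -2.5, 8.3]
[0.5812 0.0867 0.1401] [-2.96 -2.57  8.2 ] [-0.555  0.877  0.137] yaw -31.95 F tool [-1.1  3.8 -8.2]
eef_pos: [0.5811, 0.0867, 0.1421]
wrist_force: [-3.1, -2.6, 5.4]
[0.5811 0.0867 0.1421] [-2.58 -2.15  6.15] [-0.577  0.645  0.137] yaw -31.95 F tool [-1.   3.2 -6.1]
```

```bash
python3 -m handwheel '[[[-1,0,0,-0.03,0,0,0],[-1,0,0,-0.03,0,0,0]]]'| grep -E 'pos|wrist'; python3 r.py;  python3 -m handwheel '[[[-1,0,0,-0.05,0,0,0],[-1,0,0,-0.05,0,0,0]]]'| grep -E 'pos|wrist'; python3 r.py
```

```text
eef_pos: [0.581, 0.0867, 0.1422]
wrist_force: [-2.8, -2.5, 5.8]
[0.581  0.0868 0.1422] [-2.35 -3.16  5.45] [-0.832  0.607  0.151] yaw -31.97 F tool [-0.3  3.9 -5.4]
eef_pos: [0.581, 0.0869, 0.1423]
wrist_force: [-1.5, -4.2, 3.5]
[0.5809 0.0869 0.1423] [-1.42 -4.36  2.88] [-1.221  0.484  0.147] yaw -31.98 F tool [ 1.1  4.5 -2.9]
```

```bash
python3 -m handwheel '[[[-1,0,0,0,0,0,-3],[-1,0,0,0,0,0,-6],[-1,0,0,0,0,0,-6]]]'| grep -E 'pos|wrist'; python3 r.py
```

```text
eef_pos: [0.581, 0.0871, 0.1424]
wrist_force: [-0.9, -3.8, 2.2]
[0.581  0.0871 0.1424] [-1.92 -4.93  2.49] [-1.282  0.368  0.038] yaw -26.03 F tool [ 0.4  5.3 -2.5]
```

```bash
python3 -m handwheel '[[[-1,0,0.03,0,0,0,-3],[-1,0,0.06,0,0,0,-6],[-1,0,0.06,0,0,0,-6]]]'| grep -E 'pos|wrist'; python3 r.py
```

```text
eef_pos: [0.5811, 0.0876, 0.1425]
wrist_force: [0.7, -0.2, 1.4]
[0.581  0.0876 0.1426] [0.96 0.44 0.92] [ 0.195 -0.178 -0.011] yaw -20.02 F tool [ 0.8 -0.7 -0.9]
```

```bash
python3 -m handwheel '[[[-1,0,0,-0.1,0,0,0],[-1,0,0,-0.1,0,0,0]]]'| grep -E 'pos|wrist'; python3 r.py;python3 -m handwheel '[[[-1,0,0,-0.1,0,0,0],[-1,0,0,-0.2,0,0,0],[-1,0,0,-0.2,0,0,0]]]'| grep -E 'pos|wrist'; python3 r.py
```

```text
eef_pos: [0.5806, 0.0869, 0.1433]
wrist_force: [1.3, 1.0, -1.6]
[0.5807 0.0868 0.1433] [ 1.12  0.63 -1.22] [ 0.103 -0.305  0.012] yaw -19.98 F tool [ 0.8 -1.   1.2]
eef_pos: [0.5806, 0.0867, 0.1456]
wrist_force: [0.1, -0.4, -2.0]
[0.5807 0.0867 0.1455] [-0.11 -0.45 -0.85] [-0.076 -0.119 -0.018] yaw -19.98 F tool [0.1 0.5 0.9]
```

Contact force vanished at z = 0.1433, 1 mm below where the open screw's floor was, which means the screw is held down and locked. I lift clear and check.

```bash
python3 -m handwheel '[[[-1,0,0,-1,0,0,0],[-1,0,0,-5,0,0,0],[-1,0,0,-10,0,0,0],[-1,0,0,-13.9,0,0,0],[-1,0,0,-13.9,0,0,0],[-1,0,0,-13.9,0,0,0],[-1,0,0,-13.9,0,0,0]]]'| grep -E 'time|pos|wrist'
python3 - <<'E'
from h import *
s=shot('side'); x,y=map(int,proj(s,(.5815,.087,.052))); p,r,o=pose()
a=s['frame'][y-30:y+30,x-30:x+30]; t=p-[0,0,.0963]; u,v=map(int,proj(s,t+[0,0,.02])); b=s['frame'][v-30:v+30,u-30:u+30]
cv2.imwrite('pics/g.png',cv2.resize(np.hstack([a,b]),(800,400),interpolation=cv2.INTER_CUBIC))
q=[]
for i in range(5): camera('top'); q.append(pose()[0])
print(np.mean(q,0))
go((.545,-.3045,p[2]),86)
E
```

```text
time_s: 28.62
eef_pos: [0.5797, 0.0872, 0.2827]
wrist_force: [0.4, -1.1, -1.1]
[0.58028618 0.08710625 0.28347407]
shift [10.04 38.02  0.21] turn [ 1.00e-01  1.00e-01 -1.06e+02] at [0.5805 0.0871 0.284 ] -20.0
```

View pics/g.png

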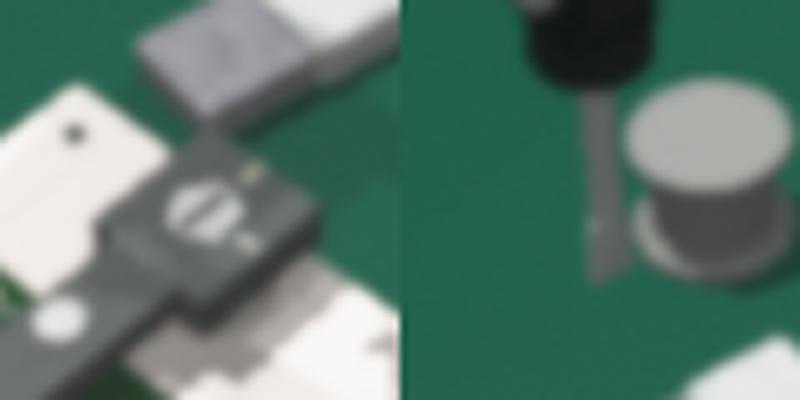

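The left crop shows the slot now running along the bar (jig y), aimed at the locked mark, with the head flush: locked. The right crop shows the driver hanging straight in the gripper, so I take it back.

```bash
python3 -m handwheel '[[[-1,1,3.8,0,0,0,-10],[-1,2,7.6,0,0,0,-20],[-1,3,11.4,0,0,0,-30],[-1,4,15.2,0,0,0,-40],[-1,5,19,0,0,0,-50],[-1,6,22.8,0,0,0,-60],[-1,7,26.6,0,0,0,-70],[-1,8,30.4,0,0,0,-80],[-1,9,34.2,0,0,0,-90],[-1,10.08,38.02,0,0,0,-100]]]'| grep -E 'time|pos|wrist'; python3 -m handwheel '[[[-1,0,0,0,0,0,-6],[-1,0,0,0,0,0,-6],[-1,0,0,0,0,0,-6],[-1,0,0,0,0,0,-6]]]'| grep -E 'time|pos|wrist'
python3 - <<'E'
from h import *
q=[]
for i in range(5): s=shot('side'); q.append(pose()[0])
p=np.mean(q,0); print(p)
go((.5455,-.3045,.1153),86)
E
```

```text
time_s: 30.18
eef_pos: [0.5453, -0.3059, 0.2853]
wrist_force: [0.6, -0.0, -1.5]
time_s: 30.68
eef_pos: [0.5457, -0.3041, 0.2855]
wrist_force: [0.4, -0.7, -1.5]
[ 0.54567896 -0.3042773   0.28551144]
shift [ 0.03 -0.02 17.02] turn [0.  0.1 0. ] at [ 0.5456 -0.3044  0.2855] 86.0
```

```bash
python3 -m handwheel '[[[-1,0,0,5,0,0,0],[-1,0,0,9,0,0,0],[-1,0,0,10.5,0,0,0],[-1,0,0,12,0,0,0],[-1,0,0,12,0,0,0]]]'| grep -E 'time|pos|wrist'; python3 -m handwheel '[[[-1,0,0,1.5,0,0,0],[-1,0,0,3,0,0,0],[-1,0,0,4,0,0,0],[-1,0,0,4.6,0,0,0],[-1,0,0,4.8,0,0,0],[-1,0,0,4.8,0,0,0]]]'| grep -E 'time|pos|wrist'; python3 r.py
```

```text
time_s: 31.55
eef_pos: [0.5456, -0.305, 0.1653]
wrist_force: [-1.1, 0.5, -0.8]
time_s: 32.3
eef_pos: [0.5457, -0.3052, 0.1176]
wrist_force: [-0.3, -0.2, -1.5]
[ 0.5459 -0.3053  0.1179] [ 0.    0.5  -1.47] [ 0.013  0.001 -0.009] yaw 86.03 F tool [ 0.5 -0.   1.5]
```

```bash
python3 -m handwheel '[[[-1,0,0,0.15,0,0,0],[-1,0,0,0.25,0,0,0],[-1,0,0,0.25,0,0,0]]]'| grep -E 'pos|wrist';python3 -m handwheel '[[[-1,0,0,0.06,0,0,0],[-1,0,0,0.06,0,0,0]]]'| grep -E 'pos|wrist'; python3 -m handwheel '[[[-1,0,0,0.06,0,0,0],[-1,0,0,0.06,0,0,0]]]'| grep -E 'pos|wrist'; python3 -m handwheel '[[[-1,0,0,0.06,0,0,0],[-1,0,0,0.06,0,0,0]]]'| grep -E 'pos|wrist'
```

```text
eef_pos: [0.5455, -0.305, 0.1147]
wrist_force: [0.5, 0.3, -1.1]
eef_pos: [0.5456, -0.3051, 0.1144]
wrist_force: [0.2, -0.6, -0.4]
eef_pos: [0.5457, -0.3051, 0.1144]
wrist_force: [-3.4, 1.6, 5.2]
eef_pos: [0.5456, -0.3052, 0.1143]
wrist_force: [-4.2, 2.4, 9.0]
```

The collar rests on the plate. I release slowly and then retreat.

```bash
python3 -m handwheel '[[[-1,0,0,-0.1,0,0,0],[-1,0,0,-0.1,0,0,0],[-0.2,0,0,-0.1,0,0,0],[0,0,0,-0.1,0,0,0],[0.5,0,0,-0.1,0,0,0],[1,0,0,-0.1,0,0,0],[1,0,0,-0.1,0,0,0],[1,0,0,-0.1,0,0,0],[1,0,0,-0.1,0,0,0]]]'; python3 -m handwheel '[[[1,0,0,-1,0,0,0],[1,0,0,-4,0,0,0],[1,0,0,-9,0,0,0],[1,0,0,-14,0,0,0],[1,-6,0,-16,0,0,0],[1,-6,-6,-16,0,0,0],[1,-6,-12,-16,0,0,0],[1,-6,-18,-16,0,0,0],[1,-6,-18,-16,0,0,0],[1,-6,-18,-16,0,0,0]]]'
python3 - <<'E'
from h import *
c=shot('top'); s=shot('side')
cv2.imwrite('pics/h.png',np.hstack([cv2.resize(c['frame'][180:300,160:480],(800,300)) ] ) if 0 else np.vstack([cv2.resize(c['frame'][180:290,170:490],(800,275)),cv2.resize(s['frame'][130:330,150:550],(650,325))[:, :].copy() if 0 else cv2.copyMakeBorder(cv2.resize(s['frame'][130:330,150:550],(650,325)),0,0,0,150,cv2.BORDER_CONSTANT)]))
E
```

```text
time_s: 34.75
eef_pos: [0.5456, -0.3051, 0.1141]
eef_rot: [0.001, 0.731, 0.682, -0.001]
wrist_force: [0.4, -0.7, -0.3]
opening: 1.001
grasp_force: 0.0
time_s: 36.0
eef_pos: [0.3622, -0.3526, 0.2753]
eef_rot: [0.002, 0.731, 0.682, -0.001]
wrist_force: [0.1, 0.6, 0.1]
opening: 1.001
grasp_force: 0.0
```

View pics/h.png

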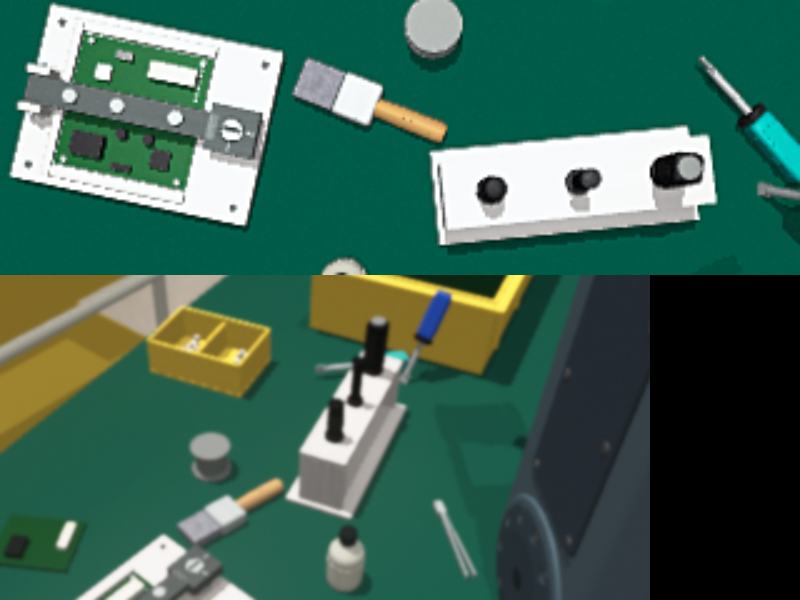

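The driver is upright in its hole, the other two tools are in place, and the screw is locked. But the turquoise and blue look-alikes, which stood up at first, now lie tilted or fallen. I check in the saved pictures when that happened.

Run:
```python
from h import *
def f(im,tag,cx=0,cy=0,k=1):
    h=cv2.cvtColor(im,cv2.COLOR_BGR2HSV)
    for n,lo,hi in(('turq',(85,110,60),(97,255,255)),('blue',(108,120,60),(125,255,255))):
        m=cv2.inRange(h,lo,hi); K,l,s,c=cv2.connectedComponentsWithStats(m)
        for i in 1+np.argsort(-s[1:,4])[:2]:
            print(tag,n,s[i].tolist(),c[i].round(0)) 
R=cv2.imread
f(R('pics/top0.png')[95:300,380:505],'top0 +380,95'); f(R('pics/side0.png')[100:250,300:450],'side0 +300,100')
c=R('pics/c.png'); f(cv2.resize(c[:,:400],(100,100)),'c top +390,190'); f(cv2.resize(c[:,400:],(120,120)),'c side')
f(R('pics/d.png'),'d')
t=np.load('top.npz')['frame']; s=np.load('side.npz')['frame']
f(t[95:300,380:600],'now top +380,95'); f(s[100:250,300:450],'now side +300,100')
sc=dict(np.load('side.npz')); print(proj(sc,(.5446,-.305,.16)))
for n in ('top','side'):
    a=camera(n)['frame']; print(n,'moving px',(abs(a.astype(int)-(t if n=='top' else s)).max(2)>40).sum())
```

```text
top0 +380,95 turq [17, 0, 63, 76, 225] [61. 24.]
top0 +380,95 turq [64, 98, 23, 19, 201] [ 73. 108.]
top0 +380,95 blue [99, 150, 23, 14, 187] [108. 157.]
side0 +300,100 turq [41, 47, 13, 28, 271] [47. 62.]
side0 +300,100 blue [95, 45, 15, 28, 291] [102.  58.]
c top +390,190 turq [93, 3, 6, 6, 6] [96.  6.]
c top +390,190 turq [24, 93, 4, 5, 5] [26. 95.]
c side turq [65, 76, 14, 10, 51] [72. 78.]
c side blue [85, 40, 20, 29, 282] [95. 54.]
d blue [443, 334, 117, 206, 12946] [507. 441.]
now top +380,95 turq [88, 129, 29, 29, 395] [102. 144.]
now top +380,95 turq [19, 0, 61, 76, 222] [62. 24.]
now top +380,95 blue [116, 159, 33, 17, 360] [130. 166.]
now side +300,100 turq [86, 77, 15, 10, 50] [94. 80.]
now side +300,100 blue [107, 41, 20, 29, 282] [117.  55.]
(np.float64(382.554466157255), np.float64(161.79456884564803))
top moving px 481
side moving px 0
```

Both were already down in the first close picture, before the grasp. The gripper stayed at z ≥ 0.23 during that move, above their roughly 0.18 m tops, and no wrist force showed. So they seem to have toppled on their own, balanced on their blades, and there is nothing of mine to mend. Handing in.

```bash
python3 -c "
from bench import ctrl,status
print(status.get_obs()['time_s']); print(ctrl.hand_in())"
```

```text
36.2
the job is handed in; nothing more can be done
None
```

The screw is turned to its stop and locked, the driver stands back in its own rack hole, and the job was handed in at 36 s; two unlisted look-alike drivers (blue, turquoise) fell over during my first approach move, apparently untouched (gripper path above their tops, no contact force at the move's end), and I left them lying.

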